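# Bring the tailstock up to the work

### The arm

A 6-joint arm with a two-finger parallel gripper is mounted at the origin on the work surface. World frame = base frame: x ahead of the robot, y to its left, z up, the work surface at z = 0. Lengths are in m, angles in rad, forces in N, time in s.
With the tool pointing down it reaches from about 0.425 to 0.95 m from the base axis. Payload 3.5 kg.
Tool frame: the origin (TCP) lies midway between the tips of the shut fingers; the grasp point (between the pads) lies behind it (robot.tcp_to_grasp is the z of the grasp point in the tool frame, in m); z points along the fingers, y is the line along which they close (so a half turn about z gives the same grasp; the last joint's range is limited). The gripper opens to 85 mm and grips with 20 to 120 N. Pads are 22 mm wide; open, the fingers measure 114 mm over their backs; the gripper's body (76 mm by 85 mm) begins 54 mm behind the grasp point. The pads swing forward as they close: fully open they stand 13 mm farther back than shut.
Start: joints at [1.114, 0.286, 1.577, -0, 1.279, -0.15], TCP at [0.204, 0.643, 0.231] pointing down, gripper open.
Joint ranges: [-2.77, 2.77], [-0.9, 2.22], [0.21, 2.48], [-1.53, 4.67], [0.24, 2.81], [-2.84, 2.84]. Speed limits (rad/s): [2.79, 2.79, 3.14, 3.14, 3.14, 3.14].

### API

Orientations are given as a 3x3 rotation matrix whose columns are the frame's x, y, z axes.
In Python, from bench import robot gives the robot as it stands.
- The arm moves only by the shell command python3 -m crank 'ROWS' [OPENING]. ROWS is JSON, a list of rows, each a list of 6 numbers: the shift along the tool's x, y, z in mm, then the turn, a rotation vector about the tool's x, y, z in rad. In form: [[x, y, z, rx, ry, rz], ...]. A call has 1 to 10 rows; each row shifts and turns the commanded pose from where the row before left it, along the tool's axes as they then stand; what a row does not reach is not made up. A row lasts 1/8 s, in which the tool goes at most 62.5 mm and 10.7 degrees, less where a joint would pass 70% of its speed; a pose out of reach is approached as far as the arm can. A call is refused whole if a number of a shift passes 62.5 or a number of a turn 0.188, either way. A call with a gripper value outside its range is refused whole. OPENING is the opening in per cent of the stroke, from 0 (shut) to 100 (fully open), set as the call begins (- or left out, the last holds). The fingers move at their own pace and stop on an object; the grip force is fixed at half the most. Time passes only in rows, so rows that do not move let the fingers close. It gives the time, the measured TCP pose, the force, the opening and the grip force at its end, in the units of the state.
- robot.state(): the state, without advancing time (a new reading comes with each control period).
- robot.read_camera(name): name is "scene" or "top"; returns a dict with "img" (400x640x3 uint8, red, green, blue), "intrinsics" (3x3 intrinsics, pixels), "D" ([k1, k2, p1, p2, k3] as OpenCV has them; the pictures are not rectified), "rvec" (rotation vector, rad) and "tvec" (3), from world to camera coordinates, as OpenCV has them. Camera axes: x right, y down, z forward; pixel columns grow to the right and rows downward; lengths in m; the calibration is good to about 2 mm. A picture is of the moment at which its call begins. There is no depth.
- robot.finish_job(): hands the job in; it is judged then, once.
The state is a dict: "clock": time; "q": joint angles; "dq": joint speeds; "effort": joint torques, N m; "position": TCP position; "tool_rot": TCP orientation; "ft_force": force on the tool from outside, world axes, zero at the start; "torque": the same for the moment, N m; "grip_width": finger opening in m; "grip_force": force on a finger pad.
Only numpy, scipy, OpenCV 4.12 (cv2) and the standard library are available. Lean on these libraries where they do the work, as an engineer would, in place of code of your own. Each camera call takes 0.05 s, during which the arm holds its last target. There are 200 camera calls.

### The job

Set the bench lathe up to turn the brass rod: with the fingertips, push the tailstock's red-balled clamp lever over to its released end, so that its eccentric is at the low point, then push the freed tailstock forward along the bed until its centre touches the end of the rod, and push the lever back over to its clamped end to lock it there. Do not shove the tailstock along while it is clamped or clamp it short of the rod, and leave everything else on the bench where it is.

Things in the scene. Friction and masses are not known exactly. Their poses are not given: they have to be found in the camera images.
- lathe: Small fixed bench lathe on a dark wood board (235 x 490 mm). Origin on the table under the bed's centre line; y runs along the bed towards the chuck ('forward'), -x is the clamp lever's side, z up. Bed 54 mm wide, its top 75 mm and the spindle axis 120 mm above the table. Chuck 64 mm in diameter; headstock up to 160 mm high.
- tailstock (a joint): Travel of the green tailstock along the bed in m, growing towards the chuck; end stops at -0.012 and 0.17. Body 60 mm long (y) and 56 mm wide (x), top of the barrel 138 mm, top of the small screw on it 151 mm above the table. With the lever released it slides with 4 to 6 N; clamped, it holds against 30 N and more. It cannot be lifted off.
- wheel_face (a point): Middle of the flat rear face (facing lathe -y) of the round dark handwheel at the back of the tailstock, 44 mm in diameter, 120 mm above the table: a good place to push the tailstock forward. The face lies 132 mm behind the tip of the centre.
- centre_tip (a point): Point of the steel centre at the front of the tailstock, 120 mm above the table, on the spindle axis.
- rod_end (a point): Middle of the free end face of the brass rod (12 mm diameter), held fast in the chuck on the spindle axis, 120 mm above the table. It stands 30 to 65 mm out of the chuck jaws, differing from start to start.
- clamp_lever (a joint): Angle of the clamp lever in rad: 0 = released, the eccentric at its low point, lever leaning 32 degrees back, away from the chuck; 0.55 = upright; 1.1 = fully clamped, leaning 32 degrees forward, to the chuck. End stops at both. It swings in the upright plane parallel to the bed, stays where left, needs 0.15 to 0.3 N m and grips from about 0.45 rad.
- lever_pivot (a point): Point on the lever's pivot axis (parallel to lathe x), on the lever side of the tailstock, 87 mm above the table; it travels with the tailstock.
- lever_ball (a point): Middle of the red ball (22 mm diameter) at the end of the lever, 70 mm from the pivot axis and 14 mm further out (lathe -x) than lever_pivot, 36 mm out from the side of the tailstock's base. The steel stem below it is 9 mm thick. Ball centre about 147 mm above the table at either end of the swing and 157 mm when upright.
- tool_rest: Loose steel T-shaped tool rest standing on a 32 x 85 mm foot, 97 mm high. Origin under the middle of the foot. Leave alone.
- chuck_key: Loose steel T-handled chuck key lying flat, 84 mm long. Leave alone.
- caliper: Loose digital caliper lying flat, 150 mm long. Leave alone.
- jar: Loose clear jar with a green lid, 48 mm in diameter, 55 mm high. Leave alone.
- ring_stick: Loose tapered steel ring stick with a wooden handle, lying, 300 mm long. Leave alone.
- flat_file: Loose file with a wooden handle, lying, 255 mm long. Leave alone.
- tool_pot: Loose steel pot of gravers, 72 mm in diameter, about 170 mm high with the tools. Leave alone.
- pliers: Loose red-handled pliers lying flat, 140 mm long. Leave alone.

How it is judged:
On the way, in this order (a step that is already met when the one before it is completed fails the run):
1. the lever is at its released end (within 0.2 rad) (value of joint clamp_lever below 0.2 rad), for 0.1 s.
2. with the lever released, the tailstock's centre is up to the end of the rod (within 3 mm) (value of joint clamp_lever below 0.35 rad and distance between centre_tip and rod_end below 0.003 m), for 0.1 s.
3. the lever is over at its clamped end (value of joint clamp_lever above 0.85 rad), for 0.1 s.
At the end, for the whole second after the job is handed in: The lever stands at its clamped end (above 0.85 rad) and the tip of the centre is at the end of the rod (within 3 mm) (value of joint clamp_lever above 0.85 rad and distance between centre_tip and rod_end below 0.003 m); the robot touches nothing.
It fails at once if the tailstock is forced along the bed while clamped, or clamped away from the rod (value of joint clamp_lever above 0.45 rad and distance of centre_tip from where it was at the start of the episode above 0.012 m and distance between centre_tip and rod_end above 0.01 m).
It fails at once if another thing on the bench is moved by more than 20 mm, or lifted (distance of any of tool_rest, chuck_key, caliper, jar, ring_stick, flat_file, tool_pot, pliers from where it was at the start of the episode above 0.02 m).
It also fails if it takes over 64 s, if anything falls off the work surface, if the arm or the gripper's body presses on something with over 40 N, if the wrist force passes 120 N, or if a joint passes its speed limit or range.

## Working session

There is one attempt and no reset: what is moved stays moved. The work goes in short steps, Python scripts to look and compute and a shell command to move; the robot and the scene stay as the last step left them, time stands still between calls to the robot, and variables do not carry over. Pictures are saved under pics/ and viewed, at most 10 in all, crops included, and the job is handed in when it is done.

```bash
mkdir -p pics
cat > h.py <<'E'
from bench import robot
import cv2, numpy as np
def cam(n,save=None):
    c=robot.read_camera(n)
    if save: cv2.imwrite('pics/'+save,c['img'][:,:,::-1])
    c['R']=cv2.Rodrigues(np.array(c['rvec'],float))[0]; c['t']=np.array(c['tvec'],float).ravel()
    c['K']=np.array(c['intrinsics'],float); c['Dv']=np.array(c['D'],float)
    return c
def ray(c,uv):
    p=cv2.undistortPoints(np.array([[uv]],float),c['K'],c['Dv']).ravel()
    d=c['R'].T@np.array([p[0],p[1],1]); return -c['R'].T@c['t'], d/np.linalg.norm(d)
def plane(c,uv,z):
    o,d=ray(c,uv); return o+d*(z-o[2])/d[2]
def two(c1,u1,c2,u2):
    o,d=ray(c1,u1);p,e=ray(c2,u2)
    s=np.linalg.lstsq(np.c_[d,-e],p-o,rcond=None)[0]
    a,b=o+s[0]*d,p+s[1]*e; return (a+b)/2,np.linalg.norm(a-b)
def proj(c,P): return cv2.projectPoints(np.array(P,float).reshape(-1,1,3),np.array(c['rvec'],float),c['t'],c['K'],c['Dv'])[0].reshape(-1,2)
E
python3 -c "
from h import *
for n in ('scene','top'):
    c=cam(n,n+'0.png'); print(n,-c['R'].T@c['t'],c['R'][2],c['K'][0,0])
s=robot.state();print(s['clock'],s['position'],s['tool_rot'],s['grip_width'],robot.tcp_to_grasp)"
```

```text
scene [ 1.01958364 -0.86870459  0.81335117] [-0.41739511  0.71377009 -0.56241763] 419.2437900938047
top [ 0.27630026 -0.00133573  1.16593238] [ 0.1872092   0.00998333 -0.98226934] 384.66007991833254
0.1 [0.20352159 0.64295254 0.23005885] [[-9.53313342e-01  3.01981312e-01 -9.78880856e-04]
 [ 3.01982704e-01  9.53311403e-01 -1.95316499e-03]
 [ 3.43358955e-04 -2.15758333e-03 -9.99997613e-01]] 0.08522167706400029 -0.0187
```

View pics/scene0.png

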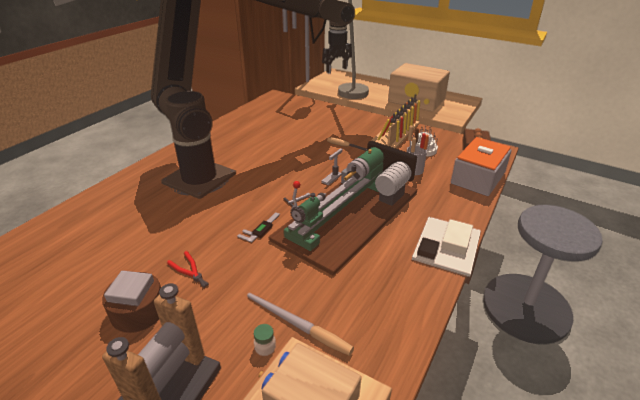

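View pics/top0.png

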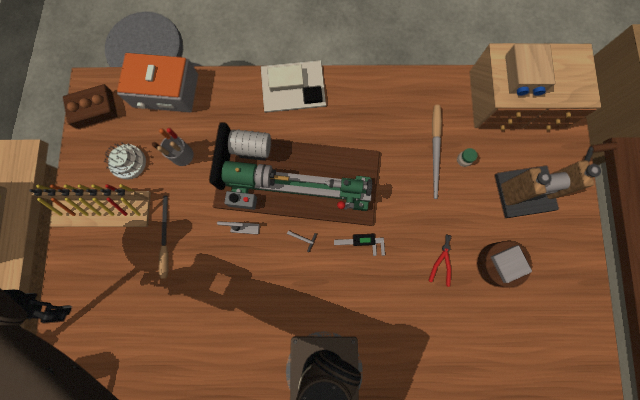

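Scene: lathe in the middle, red ball near (297,185). Top: bed runs left (+y world) to the chuck near (262,176), with the ball near (341,205) and the wheel near (385,191). I'll enlarge both views next.

```bash
python3 -c "
from h import *
a=cv2.imread('pics/scene0.png')[130:255,270:430];b=cv2.imread('pics/top0.png')[120:230,205:400]
a=cv2.resize(a,None,fx=5,fy=5,interpolation=2)[:, :800];b=cv2.resize(b,None,fx=4,fy=4,interpolation=2)
cv2.imwrite('pics/a.png',cv2.resize(a,(768,600)));cv2.imwrite('pics/b.png',b)
for n in ('scene','top'):
    i=cv2.imread('pics/%s0.png'%n);h=cv2.cvtColor(i,cv2.COLOR_BGR2HSV)
    m=((h[...,0]<6)|(h[...,0]>174))&(h[...,1]>190)&(h[...,2]>110)
    k,l,s,ce=cv2.connectedComponentsWithStats(m.astype(np.uint8))
    print(n,[(s[j].tolist(),ce[j].round(1)) for j in range(1,k) if s[j,4]>8])
"
```

```text
scene [([400, 123, 2, 14, 17], array([400.6, 130.1])), ([421, 134, 4, 14, 24], array([422.3, 140.7])), ([293, 181, 7, 7, 32], array([296.1, 183.8])), ([168, 251, 29, 25, 247], array([185.1, 265.4]))]
top [([167, 128, 4, 4, 11], array([168.3, 129.8])), ([244, 198, 4, 4, 14], array([245.5, 199.3])), ([337, 201, 7, 8, 41], array([340.3, 204.7])), ([429, 249, 22, 38, 273], array([441.9, 267.3]))]
```

View pics/a.png

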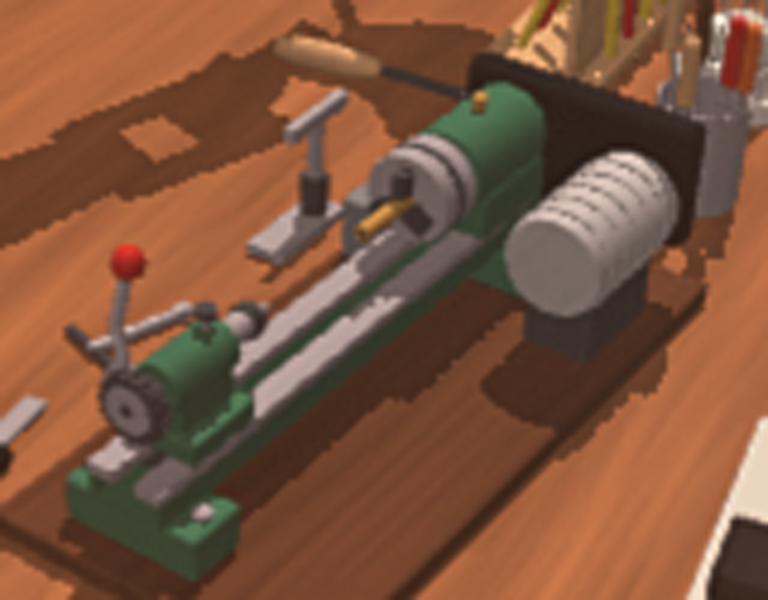

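View pics/b.png

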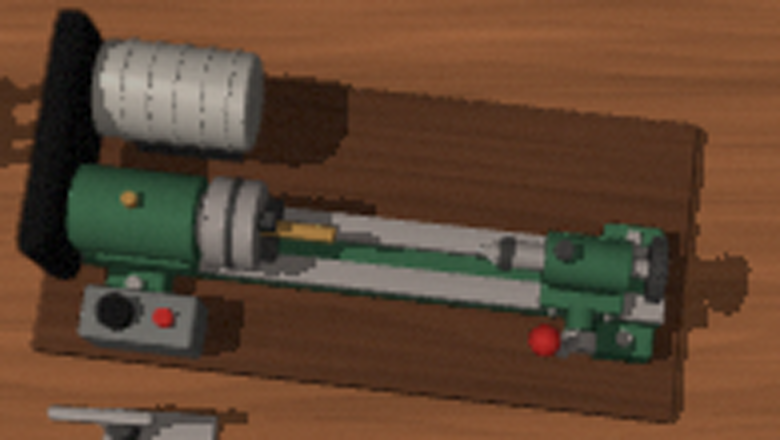

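Crops: the ball is at (127,262) and (545,340), the rod end at (362,232) and (335,233), the wheel face at (127,410) and (666,268), and the centre tip at (484,252) in the top crop. The lever leans forward, so it is clamped.

```bash
python3 -c "
from h import *
s=cam('scene');t=cam('top')
A=lambda x,y:((x+.0)/4.8+270,y/4.8+130); B=lambda x,y:(x/4+205,y/4+120)
print('ball',two(s,(296.1,183.8),t,(340.3,204.7)))
print('rod',two(s,A(362,232),t,B(335,233)),plane(t,B(335,233),.12))
print('wheel',two(s,A(127,410),t,B(664,268)),plane(s,A(127,410),.12),plane(t,B(666,268),.12))
print('tip',plane(t,B(484,252),.12))
for q in [(97,38),(704,125),(680,422),(33,350)]: print('board',plane(t,B(*q),.015))
for n,q in dict(key1=(288,232),key2=(317,240),calL=(334,241),calR=(386,245),rest=(240,226),board=(380,222)).items(): print(n,plane(t,q,.01))
"
```

```text
ball (array([ 0.45410246, -0.04434807,  0.15442266]), np.float64(0.00225845100137502))
rod (array([0.53693898, 0.09863914, 0.12114337]), np.float64(0.0011684101363178415)) [0.53672955 0.09840194 0.12      ]
wheel (array([ 0.51041092, -0.13118488,  0.12056667]), np.float64(0.0007405297715006205)) [ 0.50973366 -0.13085127  0.12      ] [ 0.51082807 -0.13241832  0.12      ]
tip [ 0.52269287 -0.0058616   0.12      ]
board [0.72265435 0.29959928 0.015     ]
board [ 0.64845733 -0.17817891  0.015     ]
board [ 0.41586159 -0.1530269   0.015     ]
board [0.47209878 0.33752425 0.015     ]
key1 [0.39742192 0.10876734 0.01      ]
key2 [0.37318554 0.02132186 0.01      ]
calL [ 0.37008756 -0.02964319  0.01      ]
calR [ 0.35778338 -0.18495597  0.01      ]
rest [0.41589426 0.25462969 0.01      ]
board [ 0.42705882 -0.16907759  0.01      ]
```

```bash
python3 -m crank '[[0,0,0,0,0,-0.096],[0,0,0,0,0,-0.096],[-50,-35,0,0,0,0],[-50,-35,0,0,0,0],[-50,-35,0,0,0,0],[-50,-35,0,0,0,0],[-50,-35,0,0,0,0],[-50,-35,0,0,0,0],[-10,-55,0,0,0,0],[-10,-55,0,0,0,0]]' 0
```

```text
clock: 1.45
position: [0.4854, 0.287, 0.2309]
tool_rot: [[-0.993, 0.115, -0.0], [0.115, 0.993, -0.0], [0.0, -0.0, -1.0]]
ft_force: [1.0, 0.3, 0.3]
grip_width: -0.0003
grip_force: 0.0
```

```bash
python3 -m crank '[[0,-55,0,0,0,0],[0,-55,0,0,0,0],[0,-55,0,0,0,0],[0,-55,0,0,0,0],[0,0,0,0,0,0]]'
cat >> h.py <<'E'
# tool-axis offset (mm) from current TCP to world point P
def off(P):
    s=robot.state(); return (np.array(s['tool_rot']).T@(np.array(P)-s['position'])*1000).round(1)
E
python3 -c "
from h import *
print(off([.4541,-.0443,.1544]),off([.5108,-.132,.12]),robot.state()['tool_rot'])"
```

```text
clock: 2.08
position: [0.4595, 0.0675, 0.2313]
tool_rot: [[-0.993, 0.12, 0.0], [0.12, 0.993, -0.001], [-0.0, -0.0, -1.0]]
ft_force: [-0.5, 0.2, -0.4]
grip_width: -0.0002
grip_force: 0.0
[  -8.  -111.6   77. ] [ -74.8 -191.9  111.4] [[-9.92762327e-01  1.20095517e-01  1.69966037e-04]
 [ 1.20095417e-01  9.92762223e-01 -5.08965954e-04]
 [-2.29860391e-04 -4.84870083e-04 -9.99999856e-01]]
```

```bash
python3 -m crank '[[-9,-55,0,0,0,0],[0,0,50,0,0,0],[0,0,43,0,0,0],[0,0,0,0,0,0]]' && python3 -m crank '[[0,-10,0,0,0,0],[0,-10,0,0,0,0],[0,-10,0,0,0,0],[0,0,0,0,0,0]]' && python3 -m crank '[[0,-8,0,0,0,0],[0,-8,0,0,0,0],[0,-8,0,0,0,0],[0,0,0,0,0,0]]'; python3 -c "
from h import *
c=cam('scene','s1.png');cv2.imwrite('pics/s1c.png',cv2.resize(c['img'][100:255,230:430,::-1],None,fx=3.5,fy=3.5,interpolation=2))"
```

```text
clock: 2.58
position: [0.4596, 0.0159, 0.1348]
tool_rot: [[-0.993, 0.114, -0.009], [0.114, 0.993, 0.002], [0.009, 0.001, -1.0]]
ft_force: [1.2, 0.5, -0.2]
grip_width: 0.0
grip_force: 0.0
clock: 3.08
position: [0.4595, -0.016, 0.1393]
tool_rot: [[-0.993, 0.116, 0.002], [0.116, 0.993, -0.0], [-0.002, -0.0, -1.0]]
ft_force: [0.5, 0.2, 0.2]
grip_width: -0.0001
grip_force: 0.0
clock: 3.58
position: [0.4562, -0.0397, 0.1383]
tool_rot: [[-0.993, 0.115, -0.0], [0.115, 0.993, -0.001], [0.0, -0.001, -1.0]]
ft_force: [-0.6, -0.5, 0.3]
grip_width: -0.0
grip_force: 0.0
```

View pics/s1c.png

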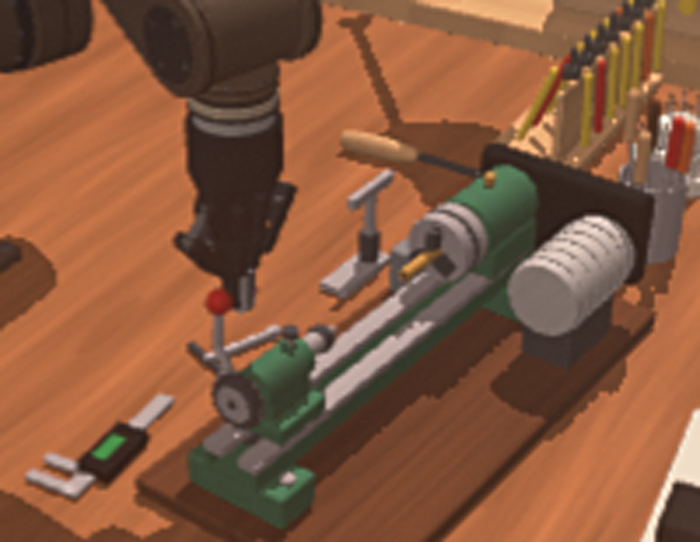

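The fingers stand right against the front of the ball at (217,300), and the lever is now close to upright. I'll keep pushing.

```bash
python3 -m crank '[[0,-8,0,0,0,0],[0,-8,0,0,0,0],[0,-8,0,0,0,0],[0,0,0,0,0,0]]' && python3 -m crank '[[0,-8,0,0,0,0],[0,-8,0,0,0,0],[0,0,0,0,0,0]]';python3 - <<'E'
from h import *
def ball():
    r=[]
    for n in ('scene','top'):
        c=cam(n,'x.png');h=cv2.cvtColor(c['img'],cv2.COLOR_RGB2HSV)
        m=((h[...,0]<6)|(h[...,0]>174))&(h[...,1]>190)&(h[...,2]>90)
        k,l,s,ce=cv2.connectedComponentsWithStats(m.astype(np.uint8))
        w=proj(c,[.45,-.07,.15])[0]
        j=min((j for j in range(1,k) if s[j,4]>6),key=lambda j:np.hypot(*(ce[j]-w))); r+=[c,ce[j]]; print(n,ce[j].round(1),s[j].tolist())
    p=two(*r); print(p,off(p[0]))
ball()
E
```

```text
clock: 4.12
position: [0.4534, -0.0637, 0.1381]
tool_rot: [[-0.993, 0.115, -0.0], [0.115, 0.993, -0.001], [0.0, -0.001, -1.0]]
ft_force: [0.0, -0.2, -0.2]
grip_width: -0.0004
grip_force: 0.0
clock: 4.5
position: [0.4512, -0.0792, 0.1379]
tool_rot: [[-0.993, 0.115, -0.001], [0.115, 0.993, -0.0], [0.001, -0.0, -1.0]]
ft_force: [0.1, 0.6, -0.8]
grip_width: 0.0002
grip_force: 0.5
scene [283.  194.6] [280, 192, 7, 7, 37]
top [245.5 199.2] [244, 198, 4, 4, 13]
(array([0.40807371, 0.14000369, 0.04652667]), np.float64(0.2405904007936824)) [ 68.5 212.9  91.7]
```

```bash
cat >> h.py <<'E'
X=np.array([.9934,-.115,0]);F=np.array([.115,.9934,0])
def ballscene(ref=np.array([.4541,-.0443,.15])):
    c=cam('scene');h=cv2.cvtColor(c['img'],cv2.COLOR_RGB2HSV)
    m=((h[...,0]<6)|(h[...,0]>174))&(h[...,1]>190)&(h[...,2]>90)
    k,l,s,ce=cv2.connectedComponentsWithStats(m.astype(np.uint8))
    w=proj(c,ref)[0]
    j=min((j for j in range(1,k) if s[j,4]>6),key=lambda j:np.hypot(*(ce[j]-w)))
    o,d=ray(c,ce[j]); P=o+d*((ref-o)@X)/(d@X)
    print('ball',P.round(4),'fwd from ref mm',((P-ref)@F*1000).round(1),'off',off(P),s[j].tolist())
E
python3 -c "
from h import *
ballscene()"
python3 -m crank '[[0,-8,0,0,0,0],[0,-8,0,0,0,0],[0,0,0,0,0,0]]';python3 -c "
from h import *
ballscene()"
```

```text
ball [ 0.4475 -0.1016  0.1486] fwd from ref mm -57.7 off [  1.9 -22.7  -9.9] [280, 192, 7, 7, 37]
clock: 5.03
position: [0.4499, -0.0955, 0.1385]
tool_rot: [[-0.993, 0.115, 0.0], [0.115, 0.993, -0.001], [-0.0, -0.001, -1.0]]
ft_force: [0.1, 1.1, 0.5]
grip_width: 0.0
grip_force: 0.4
ball [ 0.4456 -0.118   0.1475] fwd from ref mm -74.2 off [  1.8 -22.9  -9. ] [276, 195, 7, 7, 37]
```

```bash
python3 -m crank '[[0,-2,0,0,0,0],[0,0,0,0,0,0]]' | grep -E 'pos|ft';python3 -m crank '[[0,-2,0,0,0,0],[0,0,0,0,0,0]]'| grep -E 'pos|ft'; python3 -c "
from h import *
ballscene()
c=cam('scene');cv2.imwrite('pics/s2c.png',cv2.resize(c['img'][150:255,250:370,::-1],None,fx=5,fy=5,interpolation=2))"
```

```text
position: [0.4498, -0.0965, 0.1384]
ft_force: [-0.2, 3.0, 0.7]
position: [0.4495, -0.0985, 0.1384]
ft_force: [-0.3, 2.5, 0.3]
ball [ 0.4452 -0.1208  0.1474] fwd from ref mm -77.0 off [  1.7 -22.6  -9. ] [276, 195, 6, 7, 36]
```

View pics/s2c.png

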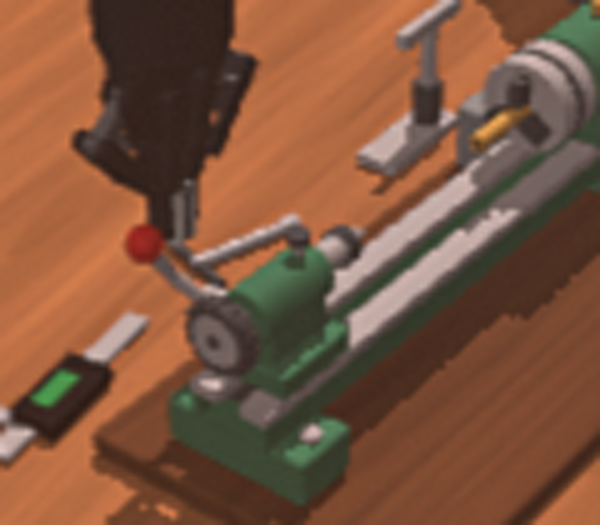

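The lever leans fully back with the ball at (143,243). The force rises to 3 N there, so it is at its stop. Next I go up and over, behind the wheel.

```bash
python3 -m crank '[[0,10,0,0,0,0],[0,0,-60,0,0,0],[-30,-45,0,0,0,0],[-35,-39,0,0,0,0],[0,0,0,0,0,0],[0,0,40,0,0,0],[0,0,40,0,0,0],[0,0,0,0,0,0]]'
python3 - <<'E'
from h import *
ballscene()
print(off([.5105,-.135,.12]),off([.5369,.0986,.12]))
c=cam('scene');d=cam('top')
a=cv2.resize(c['img'][140:240,250:350,::-1],(400,400),interpolation=2);b=cv2.resize(d['img'][140:240,280:380,::-1][:, :],(400,400),interpolation=2)
cv2.imwrite('pics/s3.png',np.hstack([a,b]))
E
```

```text
clock: 6.68
position: [0.5024, -0.1772, 0.1146]
tool_rot: [[-0.993, 0.114, -0.008], [0.114, 0.994, 0.004], [0.008, 0.003, -1.0]]
ft_force: [0.3, 1.1, 0.5]
grip_width: -0.0001
grip_force: 0.0
ball [ 0.5554  0.8303 -0.071 ] fwd from ref mm 880.5 off [  63.2 1007.7  189.5] [421, 134, 4, 14, 22]
[-1.3 43.7 -2.8] [ -1.  278.8  -2.5]
```

View pics/s3.png

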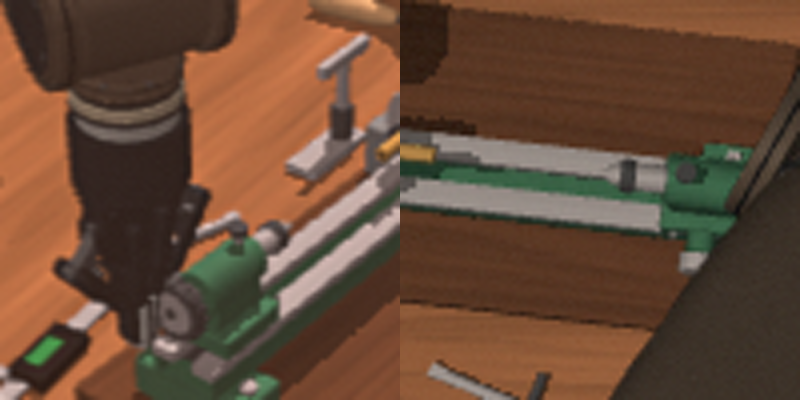

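The fingers stand just behind the handwheel, at (150,320) in the left half. The centre tip at (605,170) is still well short of the rod at (435,153). Pushing forward.

```bash
python3 -m crank '[[-1,15,-2,0,0,0],[0,10,0,0,0,0],[0,6,0,0,0,0],[0,6,0,0,0,0],[0,8,0,0,0,0],[0,8,0,0,0,0],[0,0,0,0,0,0]]' | grep -E 'pos|ft|rot'; python3 -m crank '[[0,8,0,0,0,0],[0,8,0,0,0,0],[0,8,0,0,0,0],[0,8,0,0,0,0],[0,8,0,0,0,0],[0,6,0,0,0,0],[0,0,0,0,0,0]]' | grep -E 'pos|ft|rot'
python3 - <<'E'
from h import *
print(off([.5369,.0986,.12]))
ballscene(np.array([.4541,-.0443,.15])+.03*F)
E
```

```text
position: [0.512, -0.1255, 0.1196]
tool_rot: [[-0.993, 0.114, -0.002], [0.114, 0.993, 0.002], [0.002, 0.002, -1.0]]
ft_force: [-0.3, -1.5, -0.7]
position: [0.5179, -0.0799, 0.1202]
tool_rot: [[-0.993, 0.115, 0.0], [0.115, 0.993, 0.002], [0.0, 0.002, -1.0]]
ft_force: [-0.9, 0.2, 0.6]
[  1.6 179.5   0.6]
ball [0.5279 0.5935 0.0581] fwd from ref mm 612.1 off [ 67.8 670.2  63.8] [400, 131, 2, 6, 7]
```

```bash
python3 -m crank '[[0,8,0,0,0,0],[0,8,0,0,0,0],[0,6,0,0,0,0],[0,4,0,0,0,0],[0,0,0,0,0,0]]' | grep -E 'pos|ft'; for i in 1; do python3 -m crank '[[0,3,0,0,0,0],[0,0,0,0,0,0]]' | grep -E 'pos|ft';python3 -m crank '[[0,3,0,0,0,0],[0,0,0,0,0,0]]' | grep -E 'pos|ft'; done
python3 - <<'E'
from h import *
print(off([.5369,.0986,.12]))
c=cam('scene');d=cam('top')
a=cv2.resize(c['img'][140:220,290:370,::-1],(400,400),interpolation=2);b=cv2.resize(d['img'][150:220,260:330,::-1][:, :],(400,400),interpolation=2)
cv2.imwrite('pics/s4.png',np.hstack([a,b]))
E
```

```text
position: [0.5213, -0.0547, 0.1206]
ft_force: [0.7, -1.1, 0.2]
position: [0.5215, -0.0523, 0.1206]
ft_force: [1.3, -2.2, 0.5]
position: [0.5218, -0.0494, 0.1206]
ft_force: [0.6, -3.1, 1.1]
[  2.  148.7   0.6]
```

View pics/s4.png

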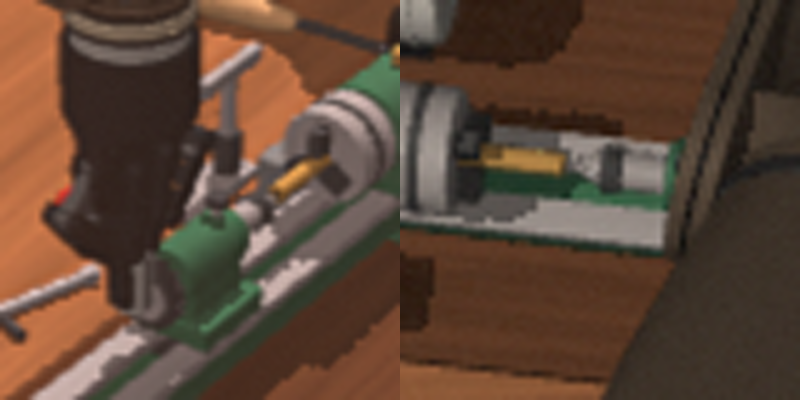

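The centre tip (270,195 left; 572,160 right) is within a few mm of the rod end. I'll creep forward until it touches.

```bash
for i in 1; do 
python3 -m crank '[[0,2,0,0,0,0],[0,0,0,0,0,0]]' | grep -E 'pos|ft'; python3 -m crank '[[0,2,0,0,0,0],[0,0,0,0,0,0]]' | grep -E 'pos|ft'; python3 -m crank '[[0,1,0,0,0,0],[0,0,0,0,0,0]]' | grep -E 'pos|ft'; done
```

```text
position: [0.522, -0.0475, 0.1206]
ft_force: [1.0, -3.9, 2.4]
position: [0.5222, -0.0461, 0.1206]
ft_force: [1.7, -6.3, 1.7]
position: [0.5222, -0.046, 0.1206]
ft_force: [0.7, -8.3, 2.1]
```

```bash
python3 -m crank '[[0,2,0,0,0,0],[0,0,0,0,0,0],[0,0,0,0,0,0]]' | grep -E 'pos|ft'; python3 -m crank '[[0,2,0,0,0,0],[0,0,0,0,0,0],[0,0,0,0,0,0]]' | grep -E 'pos|ft';python3 -c "
from h import *
print(off([.5369,.0986,.12]))"
```

```text
position: [0.5223, -0.0457, 0.1207]
ft_force: [-0.8, -13.4, 1.9]
position: [0.5223, -0.0455, 0.1208]
ft_force: [-1.6, -19.4, 2.2]
[  1.7 144.8  -0.9]
```

Contact is firm: 19 N with no further travel. Now I back off, move over behind the ball and push the lever forward.

```bash
python3 -m crank '[[0,-20,0,0,0,0],[0,-25,-5,0,0,0],[0,0,-12,0,0,0],[35,0,0,0,0,0],[32,0,0,0,0,0],[0,0,0,0,0,0],[0,0,0,0,0,0]]'
python3 - <<'E'
from h import *
ballscene(np.array([.445,-.12,.147])+.1*F)
print(off([.5369,.0986,.12]))
c=cam('scene');d=cam('top')
a=cv2.resize(c['img'][140:220,280:360,::-1],(400,400),interpolation=2);b=cv2.resize(d['img'][150:220,270:340,::-1][:, :],(400,400),interpolation=2)
cv2.imwrite('pics/s5.png',np.hstack([a,b]))
E
```

```text
clock: 12.22
position: [0.4514, -0.0769, 0.1378]
tool_rot: [[-0.993, 0.114, 0.001], [0.114, 0.993, 0.001], [-0.001, 0.001, -1.0]]
ft_force: [-0.8, 0.2, 0.5]
grip_width: -0.0002
grip_force: 0.0
ball [ 0.4581 -0.0067  0.1481] fwd from ref mm 14.1 off [  1.6  70.8 -10.3] [302, 177, 7, 7, 32]
[-64.6 184.3  18. ]
```

View pics/s5.png

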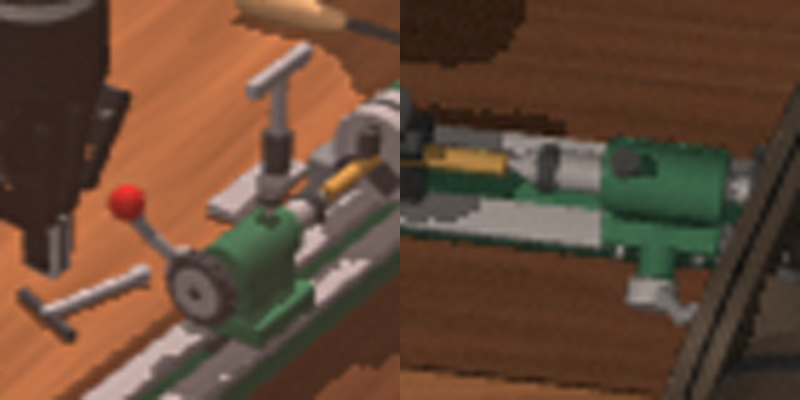

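The tip stays at the rod, and the lever leans back with the ball at (127,203), clear ahead of the fingers. Pushing it over.

```bash
python3 -m crank '[[1,20,0,0,0,0],[0,16,0,0,0,0],[0,8,0,0,0,0],[0,8,0,0,0,0],[0,8,0,0,0,0],[0,8,0,0,0,0],[0,8,0,0,0,0],[0,0,0,0,0,0]]' | grep -E 'pos|ft'; python3 -m crank '[[0,8,0,0,0,0],[0,8,0,0,0,0],[0,8,0,0,0,0],[0,8,0,0,0,0],[0,6,0,0,0,0],[0,0,0,0,0,0]]'| grep -E 'pos|ft'; python3 -c "
from h import *
ballscene(np.array([.4581,-.0067,.1481])+.06*F)"
```

```text
position: [0.4585, -0.0013, 0.1371]
ft_force: [-0.6, -0.6, 0.7]
position: [0.4619, 0.0364, 0.1362]
ft_force: [-0.1, -3.3, -1.9]
ball [0.4666 0.0663 0.1483] fwd from ref mm 13.5 off [ -1.1  30.3 -11.9] [319, 167, 4, 6, 18]
```

```bash
python3 -m crank '[[0,3,0,0,0,0],[0,0,0,0,0,0]]' | grep -E 'pos|ft'; python3 -m crank '[[0,3,0,0,0,0],[0,0,0,0,0,0]]'| grep -E 'pos|ft';  python3 -m crank '[[0,3,0,0,0,0],[0,0,0,0,0,0]]'| grep -E 'pos|ft'
```

```text
position: [0.4625, 0.0386, 0.1366]
ft_force: [0.2, -5.0, -3.7]
position: [0.463, 0.0414, 0.1368]
ft_force: [-1.4, -5.0, -2.4]
position: [0.4632, 0.0425, 0.1369]
ft_force: [-2.4, -10.5, -1.6]
```

Force is rising at the stop, so I retreat and check.

```bash
python3 -m crank '[[0,2,0,0,0,0],[0,0,0,0,0,0]]'| grep -E 'pos|ft'; python3 -m crank '[[0,-20,0,0,0,0],[0,-40,0,0,0,0],[0,-40,-10,0,0,0],[0,-40,-40,0,0,0],[0,-40,-40,0,0,0],[0,0,0,0,0,0],[0,0,0,0,0,0]]'| grep -E 'pos|ft'
python3 - <<'E'
from h import *
ballscene(np.array([.4581,-.0067,.1481])+.06*F)
c=cam('scene');d=cam('top')
a=cv2.resize(c['img'][140:220,290:370,::-1],(400,400),interpolation=2);b=cv2.resize(d['img'][150:220,270:340,::-1][:, :],(400,400),interpolation=2)
cv2.imwrite('pics/s6.png',np.hstack([a,b]))
E
```

```text
position: [0.4633, 0.0429, 0.1369]
ft_force: [-2.2, -17.4, -2.1]
position: [0.4435, -0.1312, 0.2269]
ft_force: [-0.2, 0.4, 0.5]
ball [0.4667 0.0672 0.1473] fwd from ref mm 14.4 off [ -0.9 199.2  79.2] [318, 167, 6, 6, 29]
```

View pics/s6.png

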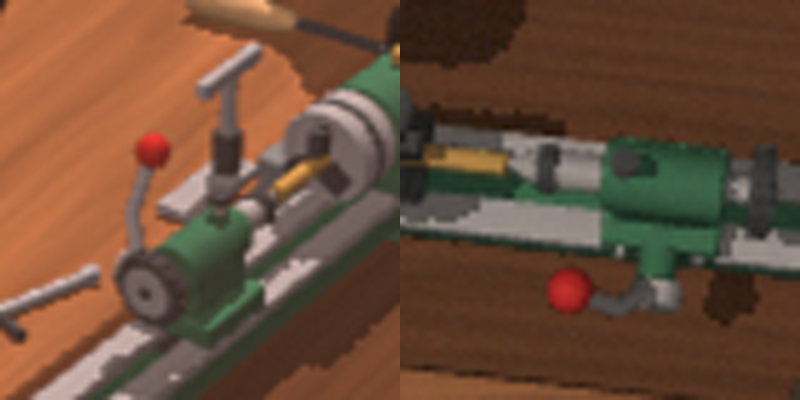

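The lever leans fully forward with the ball at (570,290), 74 mm ahead of where it stood released. The centre is at the rod (507,162) and the robot is clear. Handing in.

```bash
python3 -c "
from bench import robot
print(robot.finish_job())"
```

```text
the job is handed in; nothing more can be done
None
```

I released the lever, slid the tailstock up until its centre touched the rod (19 N, no further travel), clamped it again at the lever's stop and handed the job in; no verdict came back.

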